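# Find the rattling valve body by feel and seat it in the reject cradle

## Task

One of the three look-alike valve bodies has a piece come loose inside. Pick them up, lift them clear and rock them gently end to end to feel which one it is; put a sound one back lying flat where it lay. Lay the loose one lengthwise in the saddles of the reject cradle, press it down without forcing until the cradle is fully home on its stops, and let go; leave everything else where it is.

Things in the scene. Friction and masses are not known exactly. Their poses are not given: they have to be found in the camera images.
- valve_a: Sealed valve body lying flat, one of three that look alike: plain aluminium block 60x40x40 mm, a round boss (34 mm diameter) and dark end plug (26 mm) at each end, 120 mm long in all, about 0.45 kg (varies by 8 %). Origin: centre of the block's underside, its long axis 20 mm above; x along its length, y across the 40 mm width to grip, z up.
- valve_b: Valve body, same outside as valve_a. In one of the three, and nothing outside shows which, a 0.2 kg steel piece is loose: it slides up to 44 mm lengthwise when that end is tipped down more than about 7 degrees and stays there when levelled, so the moment about a grip at the middle differs by about 0.09 N m between its two ends. In the other two it is stuck fast at or near the middle.
- valve_c: Valve body, same outside as valve_a.
- cradle_base: Reject cradle: fixed dark steel base 170x90x10 mm with two guide rods, carrying an aluminium plate 152x62 mm (top 55 mm over the bench when up) that slides down. Two V saddles on the plate, 12 mm wide, 67 mm apart inside, take the round bosses of a valve body lying lengthwise. Origin: centre of the base's underside; x along its length.
- cradle_seat (a point): Point on the sliding plate where the origin of a seated valve body belongs, 10 mm over the plate; x lengthwise (the body may lie either way round), z up. The block drops between the saddles with 3.5 mm spare at each end. The saddles reach 18 mm above this point and 27 mm to either side; nothing stands between them, so fingers can go in beside the block.
- cradle (a joint): Downward slide of the cradle plate in m: 0 up, 0.012 fully home on rigid stops; starts at 0 to 0.003. Stiff: moves under about 10 N and stays where it is left; the valve's weight does not move it.
- bearing1: Bystander, loose, not to be moved: ball bearing 40x40x14 mm.
- tape_measure: Bystander, loose, not to be moved: tape measure 58x74x35 mm.
- nut_m20: Bystander, loose, not to be moved: hex nut 33x34x16 mm.

How it is judged (in metres and radians):
On the way, in this order (a step that is already met when the one before it is completed fails the run):
1. the loose valve body is lifted clear and rocked (tipped end-down by at least 12 degrees) (((distance between valve_a and loose_piece_c0 below 0.05 m and height (world z) of valve_a above 0.05 m and (angle between valve_a's own x axis and vertical below 1.36 rad or angle between valve_a's own x axis and vertical above 1.78 rad)) or (distance between valve_b and loose_piece_c0 below 0.05 m and height (world z) of valve_b above 0.05 m and (angle between valve_b's own x axis and vertical below 1.36 rad or angle between valve_b's own x axis and vertical above 1.78 rad)) or (distance between valve_c and loose_piece_c0 below 0.05 m and height (world z) of valve_c above 0.05 m and (angle between valve_c's own x axis and vertical below 1.36 rad or angle between valve_c's own x axis and vertical above 1.78 rad)))), for 0.1 s.
2. the loose valve body lies in the saddles and the cradle is pressed home (value of joint cradle above 0.0105 m and ((distance between valve_a and loose_piece_c0 below 0.05 m and distance between valve_a and cradle_seat below 0.006 m and angle between the x axis of valve_a and the x axis of cradle_seat, either way round below 0.08 rad) or (distance between valve_b and loose_piece_c0 below 0.05 m and distance between valve_b and cradle_seat below 0.006 m and angle between the x axis of valve_b and the x axis of cradle_seat, either way round below 0.08 rad) or (distance between valve_c and loose_piece_c0 below 0.05 m and distance between valve_c and cradle_seat below 0.006 m and angle between the x axis of valve_c and the x axis of cradle_seat, either way round below 0.08 rad))), for 0.2 s.
At the end, for the whole second after the job is handed in: The valve body with the loose piece lies in the cradle's saddles, within 6 mm of the seat point and lengthwise within 0.08 rad; the cradle is down at least 10.5 of its 12 mm; the two sound bodies lie flat (within 0.1 rad) within 50 mm of where they started; all released and at rest (all of step 2 and linear speed of each of valve_a, valve_b, valve_c below 0.02 m/s and (distance between valve_a and loose_piece_c0 below 0.05 m or (distance of valve_a from where it was at the start of the episode below 0.05 m and angle between valve_a's own z axis and vertical below 0.1 rad)) and (distance between valve_b and loose_piece_c0 below 0.05 m or (distance of valve_b from where it was at the start of the episode below 0.05 m and angle between valve_b's own z axis and vertical below 0.1 rad)) and (distance between valve_c and loose_piece_c0 below 0.05 m or (distance of valve_c from where it was at the start of the episode below 0.05 m and angle between valve_c's own z axis and vertical below 0.1 rad))); the robot touches nothing.
It fails at once if the cradle is forced: more than 50 N of contact, that is about 35 N of push on the V saddles (contact force between cradle_base and anything else above 50 N).
It fails at once if a valve body is swung, jerked or dropped (faster than 1.2 m/s or 5 rad/s) (linear speed of any of valve_a, valve_b, valve_c above 1.2 m/s or angular speed of any of valve_a, valve_b, valve_c above 5 rad/s).
It fails at once if a sound valve body is put on the cradle ((not (distance between valve_a and loose_piece_c0 below 0.05 m) and contact force between valve_a and cradle_base above 1 N) or (not (distance between valve_b and loose_piece_c0 below 0.05 m) and contact force between valve_b and cradle_base above 1 N) or (not (distance between valve_c and loose_piece_c0 below 0.05 m) and contact force between valve_c and cradle_base above 1 N)).
It fails at once if a bystander is moved more than 20 mm (distance of any of bearing1, tape_measure, nut_m20 from where it was at the start of the episode above 0.02 m).
It also fails if it takes over 72 s, if anything falls off the work surface, if the arm or the gripper's body presses on something with over 40 N, if the wrist force passes 120 N, or if a joint passes its speed limit or range.

## Robot

A 6-joint arm with a two-finger parallel gripper is mounted at the origin on a cart in front of the work surface, level with it; the furniture and walls round the work are solid. World frame = base frame: x ahead of the robot, y to its left, z up, the work surface at z = 0. Lengths are in m, angles in degrees, forces in N, time in s.
With the tool pointing down it reaches from about 0.25 to 0.8 m from the base axis. Payload 8.5 kg.
Tool frame: the origin (TCP) lies at the very end of the fingers, on their centre line; the grasp point (between the pads) lies 19 mm behind it; z points along the fingers, y is the line along which they close (so a half turn about z gives the same grasp; the last joint's range is limited). The gripper opens to 85 mm and grips with 20 to 120 N. Pads are 22 mm wide; open, the fingers measure 114 mm over their backs; the gripper's body (76 mm by 85 mm) begins 54 mm behind the grasp point. The pads swing forward as they close: fully open they stand 13 mm farther back than shut.
Start: joints at [-70.646, 13.648, -0.773, 75.585, 0, 90], TCP at [0.174, -0.495, 0.231] pointing down, gripper open.
Joint ranges: [-152.45, 152.45], [-59.26, 108.67], [-65.41, 83.53], [-104.44, 129.93], [-82.83, 76.93], [-180, 180]. Speed limits (degrees/s): [127.2, 127.2, 159.86, 180, 180, 180].

## Interface

Orientations are given as [roll, pitch, yaw] about the fixed x, y, z axes, in that order (R = Rz(yaw) Ry(pitch) Rx(roll)).
In Python, from bench import robot gives the robot as it stands.
- The arm moves only by the shell command python3 -m jog 'ROWS' [FORCE]. ROWS is JSON, a list of rows, each a list of 7 numbers: the opening, from 0 (shut) to 1 (fully open), then the shift along the world's x, y, z in m, then the turn, a rotation vector about the world's x, y, z in degrees. A call has 1 to 10 rows; each row shifts and turns the commanded pose from where the row before left it; what a row does not reach is not made up. A row lasts 1/12 s, in which the tool goes at most 41.7 mm and 7.16 degrees, less where a joint would pass 70% of its speed; a pose out of reach is approached as far as the arm can. A call with a gripper value outside its range is refused whole. The fingers move at their own pace and stop on an object; FORCE is the grip in N (left out, the last holds). Time passes only in rows, so rows that do not move let the fingers close. It gives the time, the measured TCP pose, the force, the opening and the grip force at its end, in the units of the state.
- robot.get_state(): the state, without advancing time (a new reading comes with each control period).
- robot.grab_frame(name): name is "scene" or "side" or "wrist"; returns the picture (400x640x3 uint8, red, green, blue); there is no depth.
- robot.camera_params(name): a dict with "vfov" (degrees; the focal length in pixels is half the picture's height over the tangent of half this angle, whatever the lens; pixels are square), "cx", "cy" (the principal point, pixels), "pose" (4x4, takes a point from camera to world coordinates); the wrist camera has in their place "tool_from_camera" (4x4, takes a point from camera to tool coordinates, whose origin is the TCP and whose axes are the flange's). Camera axes: x right, y up, looking along -z (the intrinsics and any distortion apply to the point x, -y, -z); pixel columns grow to the right and rows downward; lengths in m; the calibration is good to about 2 mm. A picture is of the moment at which its call begins: read the wrist's pose just before it. camera_params takes no time and is no camera call.
- robot.hand_in(): hands the job in; it is judged then, once.
Trained networks look in the newest picture that a camera, given by its name, has taken for a name from the list of things; names that differ only in an ending like _2 or _b are one class to them, and where a whole thing is asked for, a point or a joint stands for the part that bears it (a point fixed in the world has none). Each returns a list of dicts, best first, with "score" (0 to 1); they miss things now and then, are a little off and sometimes report something else, mostly with a low value. They report only what shows in the picture. A call takes as long as a camera call.
- robot.spot_in(camera, thing): "box" ([left, top, width, height] in pixels, round what is visible of it).
The state is a dict: "time": time; "q": joint angles; "dq": joint speeds; "tau": joint torques, N m; "tool_pos": TCP position; "orientation": TCP orientation; "wrist_force": force on the tool from outside, world axes, zero at the start; "ft_torque": the same for the moment, N m; "width": finger opening in m; "finger_force": force on a finger pad.
Only numpy, scipy, OpenCV 4.12 (cv2) and the standard library are available. Lean on these libraries where they do the work, as an engineer would, in place of code of your own. Each camera call takes 0.05 s, during which the arm holds its last target. There are 200 camera calls.

## Working session

There is one attempt and no reset: what is moved stays moved. The work goes in short steps, Python scripts to look and compute and a shell command to move; the robot and the scene stay as the last step left them, time stands still between calls to the robot, and variables do not carry over. Pictures are saved under pics/ and viewed, at most 10 in all, crops included, and the job is handed in when it is done.

```bash
ls; mkdir -p pics
cat > h.py <<'E'
import numpy as np,cv2
from bench import robot
def K(c):
    f=200/np.tan(np.radians(c['vfov']/2)); return f,c['cx'],c['cy']
def ray2plane(c,pose,u,v,z):
    f,cx,cy=K(c); d=np.array([(u-cx)/f,-(v-cy)/f,-1.]); d=pose[:3,:3]@d; o=pose[:3,3]
    return o+d*(z-o[2])/d[2]
def proj(c,pose,P):
    f,cx,cy=K(c); p=(np.asarray(P)-pose[:3,3])@pose[:3,:3]
    return np.stack([cx-f*p[...,0]/p[...,2],cy+f*p[...,1]/p[...,2]],-1)
E
python3 - <<'E'
from h import *
ims=[]
for n in ['scene','side']:
    im=robot.grab_frame(n);cv2.imwrite(f'pics/{n}.png',im[...,::-1])
    c=robot.camera_params(n);print(n,{k:(np.round(v,3).tolist()) for k,v in c.items() if not isinstance(v,str)})
    P=np.array(c['pose'])
    for t in ['valve_a','cradle_base','bearing1','tape_measure','nut_m20']:
        for d in robot.spot_in(n,t)[:4]:
            b=d['box'];print(t,round(d['score'],2),np.round(b),ray2plane(c,P,b[0]+b[2]/2,b[1]+b[3]/2,0.02).round(3))
c=robot.camera_params('wrist');print(c)
s=robot.get_state();print(s)
E
```

```text
pics
scene {'vfov': 55.038, 'cx': 315.237, 'cy': 199.287, 'pose': [[-0.5, 0.619, -0.606, 0.068], [-0.866, -0.349, 0.359, 0.356], [0.011, 0.704, 0.71, 0.677], [0.0, 0.0, 0.0, 1.0]]}
valve_a 0.96 [205. 266.  50.  43.] [0.501 0.291 0.02 ]
valve_a 0.66 [333. 214.  52.  37.] [ 0.492 -0.009  0.02 ]
valve_a 0.6 [284. 226.  22.  50.] [0.517 0.138 0.02 ]
cradle_base 0.56 [385. 172.  69.  69.] [ 0.486 -0.181  0.02 ]
bearing1 0.69 [277. 195.  17.  15.] [0.653 0.091 0.02 ]
tape_measure 0.93 [178. 207.  42.  32.] [0.693 0.291 0.02 ]
nut_m20 0.45 [337. 166.  10.  16.] [ 0.676 -0.084  0.02 ]
side {'vfov': 47.432, 'cx': 321.534, 'cy': 202.979, 'pose': [[-0.763, 0.373, -0.528, -0.063], [-0.647, -0.445, 0.62, 0.797], [-0.004, 0.814, 0.58, 0.765], [0.0, 0.0, 0.0, 1.0]]}
valve_a 0.78 [335. 206.  43.  22.] [ 0.5   -0.008  0.02 ]
valve_a 0.67 [244. 262.  58.  32.] [0.507 0.301 0.02 ]
valve_a 0.62 [301. 228.  33.  31.] [0.51 0.14 0.02]
cradle_base 0.56 [360. 164.  67.  49.] [ 0.502 -0.192  0.02 ]
bearing1 0.54 [281. 209.  12.  10.] [0.654 0.103 0.02 ]
tape_measure 0.95 [202. 229.  34.  32.] [0.695 0.303 0.
[... 473 characters left out ...]
00,
         1.00000000e+00]])}
{'time': 0.6, 'q': array([-7.06453754e+01,  1.36476122e+01, -7.74470325e-01,  7.55830100e+01,
       -1.78504708e-03,  9.00008339e+01]), 'dq': array([ 0.01696284,  0.00430659, -0.04997506,  0.03260315,  0.07069009,
        0.00450426]), 'tau': array([ 1.11844513e-04, -5.38310266e+01,  3.46580923e+01,  2.90232783e-03,
        8.10855272e-05, -1.58147287e-05]), 'tool_pos': array([ 0.17396984, -0.49529454,  0.23127179]), 'orientation': array([-1.79994907e+02,  1.78512119e-03,  1.93537909e+01]), 'wrist_force': array([-0.00594517, -0.47481877,  0.33056328]), 'ft_torque': array([0.02845957, 0.00085842, 0.01781589]), 'finger_force': 0.0, 'width': 0.08536666353577159}
```

Run:
```python
import cv2,numpy as np
a=cv2.imread('pics/scene.png')[150:330,170:470];b=cv2.imread('pics/side.png')[150:300,190:440]
a=cv2.resize(a,(500,300),interpolation=3);b=cv2.resize(b,(500,300),interpolation=3)
cv2.imwrite('pics/v1.png',np.vstack([a,b]))
```

```text
(no output)
```

View pics/v1.png

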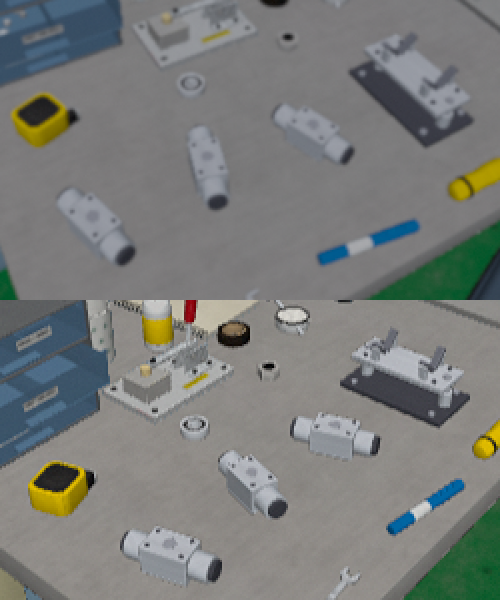

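The picture shows valves at scene pixels ≈(228,285), (293,250), (357,230), all lying flat, and the cradle at ≈(418,205) with its saddles up; the bearing, nut and tape are well off to the side.

Run:
```python
from h import *
c=robot.camera_params('scene');P=np.array(c['pose'])
def g(x,y,z): return ray2plane(c,P,x*.6+170,y*.6+150,z)
for n,e in {'1':((122,250),(66,195)),'2':((213,202),(197,130)),'3':((345,152),(279,113))}.items():
    A,B=[g(*q,.02) for q in e];d=B-A;print(n,((A+B)/2).round(3),np.hypot(*d[:2]).round(3),np.degrees(np.arctan2(d[1],d[0])).round(1))
q=[g(x,y,.055) for x,y in((367,45),(400,33),(468,97),(430,115))]
d=q[2]-q[1];d2=q[3]-q[0];print(np.mean(q,0).round(3),[np.degrees(np.arctan2(v[1],v[0])).round(1) for v in (d,d2)],np.array(q).round(3))
```

```text
1 [0.514 0.294 0.02 ] 0.109 16.3
2 [0.524 0.139 0.02 ] 0.118 -17.7
3 [ 0.502 -0.011  0.02 ] 0.108 21.0
[ 0.5   -0.181  0.055] [np.float64(177.8), np.float64(175.1)] [[ 0.576 -0.156  0.055]
 [ 0.573 -0.216  0.055]
 [ 0.425 -0.21   0.055]
 [ 0.426 -0.143  0.055]]
```

```bash
python3 -m jog '[[1,0.02,0.034,0,0,0,0],[1,0.02,0.034,0,0,0,0],[1,0.02,0.034,0,0,0,0],[1,0.02,0.034,0,0,0,0],[1,0.02,0.034,0,0,0,0],[1,0.02,0.034,0,0,0,0],[1,0.02,0.034,0,0,0,0],[1,0.02,0.034,0,0,0,0],[1,0.02,0.034,0,0,0,0],[1,0.02,0.034,0,0,0,0]]'; python3 -m jog '[[1,0.025,0.03,0,0,0,0],[1,0.025,0.03,0,0,0,0],[1,0.025,0.03,0,0,0,0],[1,0.02,0.03,0,0,0,0],[1,0.02,0.026,0,0,0,0],[1,0,0,0,0,0,0],[1,0,0,0,0,0,0]]'
cat >> h.py <<'E'
from scipy.spatial.transform import Rotation as R
def wpose():
    s=robot.get_state();T=np.eye(4);T[:3,:3]=R.from_euler('xyz',s['orientation'],degrees=True).as_matrix();T[:3,3]=s['tool_pos']
    im=robot.grab_frame('wrist');c=robot.camera_params('wrist')
    return s,im,c,T@np.array(c['tool_from_camera'])
E
python3 - <<'E'
from h import *
s,im,c,P=wpose();print(s['time'],s['tool_pos'],s['orientation'],s['q']);cv2.imwrite('pics/w1.png',im[...,::-1])
np.save('w1P.npy',P)
for t,z in [('valve_a',.03),('cradle_base',.04)]:
    for d in robot.spot_in('wrist',t)[:4]:
        b=d['box'];print(t,d['score'],np.round(b),ray2plane(c,P,b[0]+b[2]/2,b[1]+b[3]/2,z))
E
```

```text
time: 1.43
tool_pos: [0.3745, -0.1535, 0.2316]
orientation: [180.0, -0.0, 19.3]
wrist_force: [0.6, -0.7, -0.1]
width: 0.0854
finger_force: 0.0
time: 2.02
tool_pos: [0.4896, -0.0079, 0.2308]
orientation: [-180.0, 0.0, 19.5]
wrist_force: [0.0, -1.6, 0.3]
width: 0.0853
finger_force: 0.0
2.0167 [ 0.48956079 -0.00787647  0.23084163] [-1.79980217e+02  3.86278190e-02  1.95306338e+01] [-9.24899264e-01  1.02168437e+01 -5.31164670e+00  7.45146154e+01
  5.03588289e-03  1.59544472e+02]
valve_a 0.64 [151.  32.  82. 118.] [0.52427815 0.13366762 0.03      ]
valve_a 0.63 [301.  99.  41. 121.] [ 0.50302313 -0.00704211  0.03      ]
valve_a 0.57 [  0.   0.  67. 113.] [0.50467141 0.27977496 0.03      ]
cradle_base 0.68 [401. 125. 146. 168.] [ 0.50921902 -0.17306058  0.04      ]
```

View pics/w1.png

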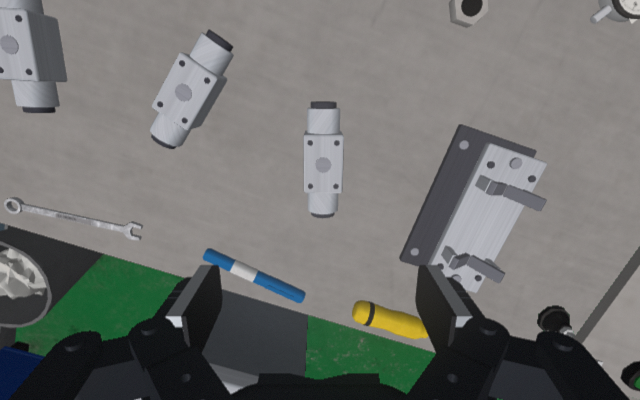

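The wrist view shows valve 3 centre mark at (323,164), valve 2 at (183,92), valve 1 partly in view at (9,44), and the cradle plate with corners (491,143), (547,163), (478,293).

Run:
```python
from h import *
c=robot.camera_params('wrist');P=np.load('w1P.npy');g=lambda u,v,z:ray2plane(c,P,u,v,z)[:2].round(4)
yaw=lambda a,b:np.degrees(np.arctan2(*(a-b)[::-1])).round(1)
print('v3',g(323,164,.04),yaw(g(323.5,143,.04),g(323,187,.04)), 'plugs',(g(323,102,.02)+g(323,216,.02))/2)
print('v2',g(183,92,.04),yaw(g(197,71.5,.04),g(172,113.5,.04)))
print('v1',g(9,44,.04))
print('cr',yaw(g(547,163,.055),g(478,293,.055)),yaw(g(460,125,.01),g(401,261,.01)),(g(547,163,.055)),g(478,293,.055),g(491,143,.055))
```

```text
v3 [ 0.5011 -0.0089] 19.2 plugs [ 0.4992  -0.00985]
v2 [0.5218 0.1376] -17.3
v1 [0.51   0.2936]
cr 2.1 2.2 [ 0.5761 -0.2085] [ 0.4263 -0.2141] [ 0.5752 -0.149 ]
```

```bash
python3 -m jog '[[1,0.011,-0.0015,-0.035,0,0,0],[1,0,0,-0.035,0,0,0],[1,0,0,-0.035,0,0,0],[1,0,0,-0.035,0,0,0],[1,0,0,-0.03,0,0,0],[1,0,0,-0.025,0,0,0],[1,0,0,-0.018,0,0,0],[1,0,0,-0.013,0,0,0],[1,0,0,0,0,0,0],[1,0,0,0,0,0,0]]' 80; python3 -m jog '[[0,0,0,0,0,0,0],[0,0,0,0,0,0,0],[0,0,0,0,0,0,0],[0,0,0,0,0,0,0],[0,0,0,0,0,0,0],[0,0,0,0,0,0,0]]' 80
```

```text
time: 3.0
tool_pos: [0.4992, -0.0117, 0.0053]
orientation: [-180.0, 0.1, 19.3]
wrist_force: [-0.1, 0.0, 0.6]
width: 0.0855
finger_force: 0.0
time: 3.5
tool_pos: [0.5006, -0.0105, 0.0064]
orientation: [180.0, -0.1, 19.4]
wrist_force: [-1.9, 0.7, 9.2]
width: 0.0388
finger_force: 81.3
```

```bash
cat > m.py <<'E'
from h import *
s=robot.get_state();a=np.radians(s['orientation'][2]);t=s['ft_torque'];f=s['wrist_force']
print('t',round(s['time'],2),'p',s['tool_pos'].round(4),s['orientation'].round(1),'F',f.round(2),'T_y',round(-np.sin(a)*t[0]+np.cos(a)*t[1],4),'T_x',round(np.cos(a)*t[0]+np.sin(a)*t[1],4),'w',round(s['width'],4),'q',s['q'].round(0))
E
python3 -m jog '[[0,0,0,0.01,0,0,0],[0,0,0,0.02,0,0,0],[0,0,0,0.03,0,0,0],[0,0,0,0.03,0,0,0],[0,0,0,0.02,0,0,0],[0,0,0,0,0,0,0],[0,0,0,0,0,0,0],[0,0,0,0,0,0,0]]'; python3 m.py
python3 -m jog '[[0,0,0,0,-1.33,3.77,0],[0,0,0,0,-1.33,3.77,0],[0,0,0,0,-1.33,3.77,0],[0,0,0,0,-1.33,3.77,0],[0,0,0,0,-1.33,3.77,0],[0,0,0,0,0,0,0],[0,0,0,0,0,0,0],[0,0,0,0,0,0,0],[0,0,0,0,0,0,0]]'; python3 m.py
python3 -m jog '[[0,0,0,0,1.33,-3.77,0],[0,0,0,0,1.33,-3.77,0],[0,0,0,0,1.33,-3.77,0],[0,0,0,0,1.33,-3.77,0],[0,0,0,0,1.33,-3.77,0],[0,0,0,0,0,0,0],[0,0,0,0,0,0,0],[0,0,0,0,0,0,0],[0,0,0,0,0,0,0]]' ; python3 m.py
```

```text
time: 4.17
tool_pos: [0.4991, -0.0107, 0.1141]
orientation: [-180.0, 0.1, 19.4]
wrist_force: [-0.5, -0.8, -5.5]
width: 0.0393
finger_force: 81.9
t 4.17 p [ 0.4991 -0.0107  0.1141] [-1.80e+02  1.00e-01  1.94e+01] F [-0.54 -0.82 -5.48] T_y 0.0287 T_x 0.0298 w 0.0393 q [ -1.  15. -17.  58.   0. 159.]
time: 4.92
tool_pos: [0.4993, -0.011, 0.1152]
orientation: [180.0, 19.9, 19.3]
wrist_force: [-0.3, 0.3, -3.6]
width: 0.0394
finger_force: 82.0
t 4.92 p [ 0.4993 -0.011   0.1152] [180.   19.9  19.3] F [-0.25  0.27 -3.6 ] T_y -0.4404 T_x -0.0482 w 0.0394 q [  2.  29.   2.  82.  -6. 164.]
time: 5.67
tool_pos: [0.5006, -0.0108, 0.1155]
orientation: [180.0, 0.0, 19.4]
wrist_force: [0.3, -0.1, -4.1]
width: 0.0391
finger_force: 82.1
t 5.67 p [ 0.5006 -0.0108  0.1155] [180.    0.   19.4] F [ 0.31 -0.14 -4.13] T_y -0.0076 T_x -0.0696 w 0.0391 q [ -1.  15. -16.  58.  -0. 159.]
```

```bash
for i in 1 2 3; do python3 -m jog '[[0,0,0,0,0,0,0]]' >/dev/null; python3 m.py | cut -c60-140; done
python3 -m jog '[[0,0,0,0,1.33,-3.77,0],[0,0,0,0,1.33,-3.77,0],[0,0,0,0,1.33,-3.77,0],[0,0,0,0,1.33,-3.77,0],[0,0,0,0,1.33,-3.77,0],[0,0,0,0,0,0,0],[0,0,0,0,0,0,0],[0,0,0,0,0,0,0],[0,0,0,0,0,0,0]]' ; python3 m.py
python3 -m jog '[[0,0,0,0,-1.33,3.77,0],[0,0,0,0,-1.33,3.77,0],[0,0,0,0,-1.33,3.77,0],[0,0,0,0,-1.33,3.77,0],[0,0,0,0,-1.33,3.77,0],[0,0,0,0,0,0,0],[0,0,0,0,0,0,0],[0,0,0,0,0,0,0],[0,0,0,0,0,0,0]]'>/dev/null; python3 m.py
for i in 1 2 3; do python3 -m jog '[[0,0,0,0,0,0,0]]'>/dev/null ; python3 m.py| cut -c60-140; done
```

```text
[ 0.9  -0.34 -4.85] T_y 0.0064 T_x -0.0109 w 0.0389 q [ -1.  15. -16.  58.  -0. 
94e+01] F [ 0.62 -0.2  -4.56] T_y 0.0561 T_x 0.022 w 0.039 q [ -1.  15. -16.  58.
94e+01] F [ 0.27  0.36 -4.89] T_y 0.0702 T_x 0.013 w 0.0389 q [ -1.  15. -16.  58
time: 6.67
tool_pos: [0.5012, -0.0108, 0.1156]
orientation: [-180.0, -19.9, 19.4]
wrist_force: [-0.2, 0.8, -4.4]
width: 0.0389
finger_force: 82.1
t 6.67 p [ 0.5012 -0.0108  0.1156] [-180.   -19.9   19.4] F [-0.24  0.77 -4.44] T_y 0.6253 T_x -0.0395 w 0.0389 q [ -6.   4. -35.  33.   9. 156.]
t 7.42 p [ 0.4995 -0.0108  0.1152] [-180.    -0.    19.4] F [-0.36  0.41 -4.23] T_y -0.0362 T_x 0.0413 w 0.0392 q [ -1.  15. -17.  58.   0. 159.]
[-1.2   0.15 -4.3 ] T_y -0.0535 T_x 0.023 w 0.0385 q [ -1.  15. -17.  58.   0. 15
93e+01] F [-0.69  0.25 -5.  ] T_y -0.0404 T_x 0.0075 w 0.0392 q [ -1.  15. -17.  
93e+01] F [-0.79  0.23 -5.13] T_y -0.0399 T_x -0.0134 w 0.0389 q [ -1.  15. -17.
```

```bash
cat > m2.py <<'E'
from h import *
# average over several control periods via camera calls (0.05 s each, arm holds)
v=[]
for i in range(12):
    robot.grab_frame('side'); s=robot.get_state();a=np.radians(s['orientation'][2]);t=s['ft_torque']
    v.append([-np.sin(a)*t[0]+np.cos(a)*t[1],s['wrist_force'][2]])
v=np.array(v);print(s['time'],s['tool_pos'].round(4),s['orientation'].round(1),'Ty,Fz',v.mean(0).round(4),'sd',v.std(0).round(3),v[:,0].round(3))
E
python3 m2.py
python3 -m jog '[[0,0,0,0,-1.33,3.77,0],[0,0,0,0,-1.33,3.77,0],[0,0,0,0,-1.33,3.77,0],[0,0,0,0,-1.33,3.77,0],[0,0,0,0,-1.33,3.77,0],[0,0,0,0,0,0,0],[0,0,0,0,0,0,0],[0,0,0,0,0,0,0],[0,0,0,0,0,0,0]]' >/dev/null
python3 -m jog '[[0,0,0,0,1.33,-3.77,0],[0,0,0,0,1.33,-3.77,0],[0,0,0,0,1.33,-3.77,0],[0,0,0,0,1.33,-3.77,0],[0,0,0,0,1.33,-3.77,0],[0,0,0,0,0,0,0],[0,0,0,0,0,0,0],[0,0,0,0,0,0,0]]' >/dev/null
python3 m2.py
```

```text
8.2667 [ 0.5    -0.0108  0.1152] [-180.     0.    19.4] Ty,Fz [-0.0362 -4.6102] sd [0.035 0.48 ] [-0.012  0.009 -0.04   0.038 -0.07  -0.084 -0.043 -0.027 -0.056 -0.013
 -0.076 -0.06 ]
10.2833 [ 0.5    -0.0108  0.1152] [-180.     0.    19.4] Ty,Fz [ 0.0337 -4.698 ] sd [0.038 0.415] [ 0.033  0.069  0.022  0.073 -0.018  0.017  0.046 -0.001  0.079  0.059
  0.069 -0.044]
```

```bash
python3 -m jog '[[0,0,-0.005,0.02,0,0,-1],[0,0,-0.015,0.02,0,0,-2],[0,0,-0.02,0.02,0,0,-2.5],[0,0,-0.025,0.01,0,0,-2.5],[0,0,-0.025,0,0,0,-2.5],[0,0,-0.025,0,0,0,-2.5],[0,0,-0.025,0,0,0,-2.3],[0,0.001,-0.02,0,0,0,-2],[0,0,-0.01,0,0,0,0],[0,0,0,0,0,0,0]]'
python3 - <<'E'
from h import *
s,im,c,P=wpose();print(s['time'],s['tool_pos'],s['orientation']);cv2.imwrite('pics/w2.png',im[...,::-1]);np.save('w2P.npy',P)
im=robot.grab_frame('side');cv2.imwrite('pics/s2.png',cv2.resize(im[100:260,280:520,::-1],(720,480),interpolation=3))
E
```

```text
time: 11.12
tool_pos: [0.5009, -0.1826, 0.1851]
orientation: [180.0, 0.0, 2.0]
wrist_force: [0.4, 0.4, -4.5]
width: 0.0387
finger_force: 82.2
11.1167 [ 0.50093618 -0.1826356   0.1851212 ] [1.79978381e+02 2.73109912e-03 1.96238214e+00]
```

View pics/w2.png

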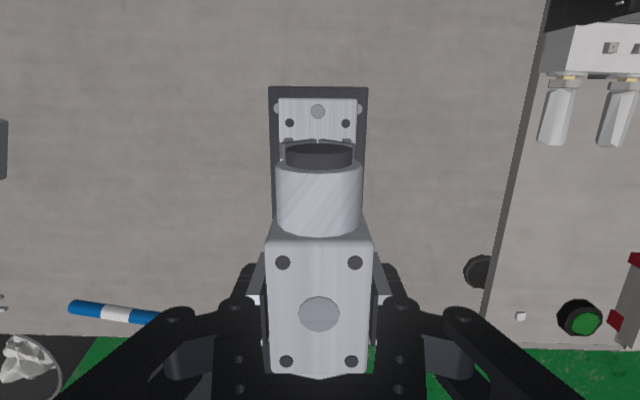

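View pics/s2.png

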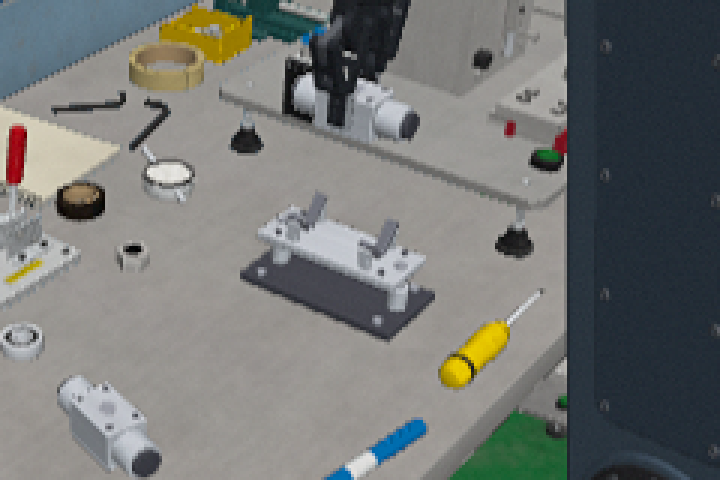

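The valve sits level in the grip with its centre mark at (319,313); the cradle's plate far edge shows at (278–357, 97), base far edge at (268–368, 87), lined up beneath it.

Run:
```python
from h import *
c=robot.camera_params('wrist');P=np.load('w2P.npy');g=lambda u,v,z:ray2plane(c,P,u,v,z)[:2].round(4)
print('valve c',g(319,313,.2187),'far screws',g(282,262,.2187),g(355,262,.2187),'near',g(286,361,.2187),g(350,361,.2187))
for z in (.052,.055): print('plate far',g(278,97,z),g(357,97,z),'hole',g(318,111,z))
print('base far',g(268,87,.01),g(368,87,.01))
c=robot.camera_params('wrist');P=np.load('w1P.npy')
for z in (.052,.055): print('w1 plate',g(491,143,z),g(547,163,z),g(478,293,z),'hole',g(515,163,z), 'lo hole',g(457,279,z))
print('base',g(460,125,.01),g(401,261,.01))
im=robot.grab_frame('side')
c=robot.camera_params('side');P=np.array(c['pose'])
h=lambda x,y,z:g(280+x/3,100+y/3,z)
print('side plate',[h(*p,.055) for p in((257,235),(292,208),(426,259),(390,286))],'base',[h(*p,.01) for p in((240,272),(435,293),(389,338))])
```

```text
valve c [ 0.5017 -0.1826] far screws [ 0.5228 -0.1686] [ 0.5237 -0.1948] near [ 0.4786 -0.1702] [ 0.4795 -0.1958]
plate far [ 0.5756 -0.1486] [ 0.5777 -0.2099] hole [ 0.5661 -0.18  ]
plate far [ 0.5756 -0.1489] [ 0.5777 -0.2096] hole [ 0.5663 -0.18  ]
base far [ 0.5828 -0.135 ] [ 0.5858 -0.2237]
w1 plate [ 0.5753 -0.1506] [ 0.5762 -0.2106] [ 0.425  -0.2163] hole [ 0.566  -0.1816] lo hole [ 0.433  -0.1867]
w1 plate [ 0.5752 -0.149 ] [ 0.5761 -0.2085] [ 0.4263 -0.2141] hole [ 0.566  -0.1798] lo hole [ 0.4343 -0.1847]
base [ 0.5824 -0.133 ] [ 0.4154 -0.1393]
side plate [array([ 0.5645, -0.1371]), array([ 0.5671, -0.2004]), array([ 0.4177, -0.2049]), array([ 0.4201, -0.1444])] base [array([ 0.5772, -0.13  ]), array([ 0.4111, -0.2216]), array([ 0.4069, -0.1302])]
```

```bash
python3 -m jog '[[0,-0.001,0.0005,-0.01,0,0,0],[0,0,0,-0.02,0,0,0],[0,0,0,-0.02,0,0,0],[0,0,0,-0.02,0,0,0],[0,0,0,-0.015,0,0,0],[0,0,0,-0.01,0,0,0],[0,0,0,0,0,0,0],[0,0,0,0,0,0,0]]'; python3 -m jog '[[0,0,0,-0.005,0,0,0],[0,0,0,-0.004,0,0,0],[0,0,0,-0.002,0,0,0],[0,0,0,0,0,0,0],[0,0,0,0,0,0,0]]'; python3 m.py
python3 - <<'E'
from h import *
im=robot.grab_frame('side');cv2.imwrite('pics/s3.png',cv2.resize(im[140:230,340:460,::-1],(720,540),interpolation=3))
E
```

```text
time: 11.93
tool_pos: [0.5, -0.1796, 0.0904]
orientation: [-180.0, 0.0, 2.1]
wrist_force: [0.2, -0.0, -5.0]
width: 0.0389
finger_force: 82.2
time: 12.35
tool_pos: [0.5, -0.1803, 0.0794]
orientation: [-180.0, -0.0, 2.0]
wrist_force: [-0.1, 0.0, -5.4]
width: 0.0391
finger_force: 82.2
t 12.35 p [ 0.5    -0.1803  0.0794] [-180.   -0.    2.] F [-0.08  0.05 -5.41] T_y 0.0768 T_x 0.0255 w 0.0391 q [-20.  20. -16.  55.   0. 158.]
```

View pics/s3.png

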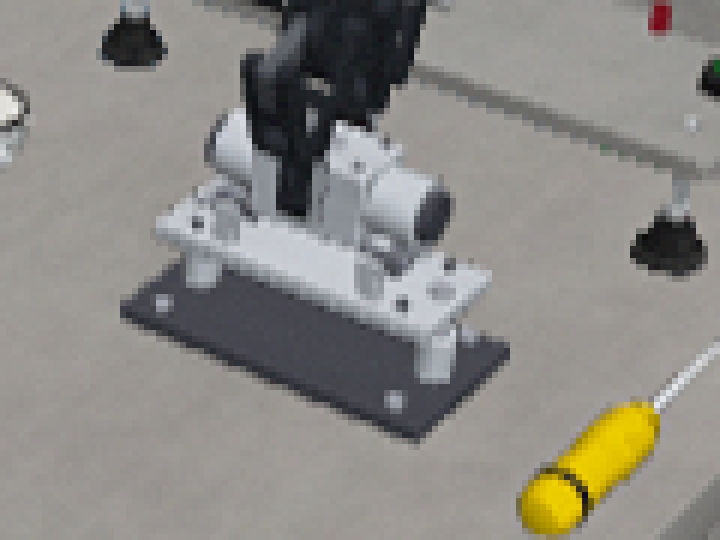

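The valve hangs between the saddles, about centred lengthwise, saddles at ≈(235,215) and (385,265) in the crop. Continue down slowly, trimming y by 1.5 mm.

```bash
python3 -m jog '[[0,0,-0.0015,-0.002,0,0,0],[0,0,0,-0.002,0,0,0],[0,0,0,-0.002,0,0,0],[0,0,0,0,0,0,0]]'; python3 -m jog '[[0,0,0,-0.001,0,0,0],[0,0,0,-0.001,0,0,0],[0,0,0,0,0,0,0]]'; python3 -m jog '[[0,0,0,-0.001,0,0,0],[0,0,0,-0.001,0,0,0],[0,0,0,0,0,0,0]]'
```

```text
time: 12.73
tool_pos: [0.4997, -0.1818, 0.0728]
orientation: [-180.0, 0.0, 2.0]
wrist_force: [-0.1, 1.2, -4.2]
width: 0.039
finger_force: 82.2
time: 12.98
tool_pos: [0.5, -0.1817, 0.0716]
orientation: [-180.0, -0.0, 2.1]
wrist_force: [-2.0, 1.5, 1.0]
width: 0.0391
finger_force: 83.3
time: 13.23
tool_pos: [0.5, -0.1817, 0.0696]
orientation: [-180.0, -0.0, 2.1]
wrist_force: [-2.3, 2.4, 2.8]
width: 0.0388
finger_force: 83.5
```

```bash
for i in 1; do python3 -m jog '[[0,0,0,-0.001,0,0,0],[0,0,0,-0.001,0,0,0],[0,0,0,-0.001,0,0,0],[0,0,0,0,0,0,0]]'; python3 -m jog '[[0,0,0,-0.001,0,0,0],[0,0,0,-0.001,0,0,0],[0,0,0,0,0,0,0]]';python3 -m jog '[[0,0,0,-0.001,0,0,0],[0,0,0,0,0,0,0]]'; done | grep -E "pos|wrist"
```

```text
tool_pos: [0.5, -0.1817, 0.0665]
wrist_force: [-1.2, 2.7, 3.8]
tool_pos: [0.5, -0.1817, 0.0644]
wrist_force: [-1.1, 3.5, 4.5]
tool_pos: [0.5, -0.1817, 0.0634]
wrist_force: [-0.7, 2.7, 4.0]
```

```bash
for i in 1; do python3 -m jog '[[0,0,0,-0.001,0,0,0],[0,0,0,-0.001,0,0,0],[0,0,0,0,0,0,0]]'; python3 -m jog '[[0,0,0,-0.0005,0,0,0],[0,0,0,-0.0005,0,0,0],[0,0,0,0,0,0,0]]';python3 -m jog '[[0,0,0,-0.0005,0,0,0],[0,0,0,0,0,0,0]]'; done | grep -E "pos|wrist"
```

```text
tool_pos: [0.5, -0.1817, 0.0613]
wrist_force: [-1.8, 3.1, 4.0]
tool_pos: [0.5001, -0.1817, 0.0603]
wrist_force: [-0.4, 2.6, 4.8]
tool_pos: [0.5, -0.1817, 0.0599]
wrist_force: [-0.9, 3.9, 5.7]
```

```bash
python3 -m jog '[[0,0,0,-0.0005,0,0,0],[0,0,0,0,0,0,0]]' | grep -E "pos|wrist";python3 -m jog '[[0,0,0,-0.0003,0,0,0],[0,0,0,0,0,0,0]]'| grep -E "pos|wrist"
```

```text
tool_pos: [0.5001, -0.1817, 0.0598]
wrist_force: [-1.9, 4.5, 10.2]
tool_pos: [0.5001, -0.1817, 0.0598]
wrist_force: [-3.5, 5.4, 12.4]
```

```bash
python3 -m jog '[[0,0,0,0.0006,0,0,0],[0,0,0,0,0,0,0],[0.8,0,0,0,0,0,0],[0.8,0,0,0,0,0,0],[0.8,0,0,0,0,0,0],[0.8,0,0,0,0,0,0],[0.8,0,0,0,0,0,0]]'; python3 -m jog '[[0.8,0,0,0.01,0,0,0],[0.8,0,0,0.02,0,0,0],[0.8,0,0,0.03,0,0,0],[0.8,0,0,0.03,0,0,0],[0.8,0,0,0.02,0,0,0],[0.8,0,0,0,0,0,0],[0.8,0,0,0,0,0,0]]'
python3 - <<'E'
from h import *
s,im,c,P=wpose();print(s['tool_pos']);np.save('w3P.npy',P)
a=robot.grab_frame('side')
cv2.imwrite('pics/f.png',np.hstack([cv2.resize(im[150:400,210:430],(440,500)),cv2.resize(a[150:230,350:430],(360,500),interpolation=3)])[...,::-1])
E
```

```text
time: 15.57
tool_pos: [0.5001, -0.182, 0.0595]
orientation: [180.0, -0.0, 2.0]
wrist_force: [0.4, -0.3, 0.3]
width: 0.068
finger_force: 0.0
time: 16.15
tool_pos: [0.5008, -0.1821, 0.1712]
orientation: [179.9, -0.2, 2.1]
wrist_force: [-0.2, -0.0, -0.5]
width: 0.0682
finger_force: 0.0
[ 0.5007541  -0.18208563  0.17120615]
```

View pics/f.png

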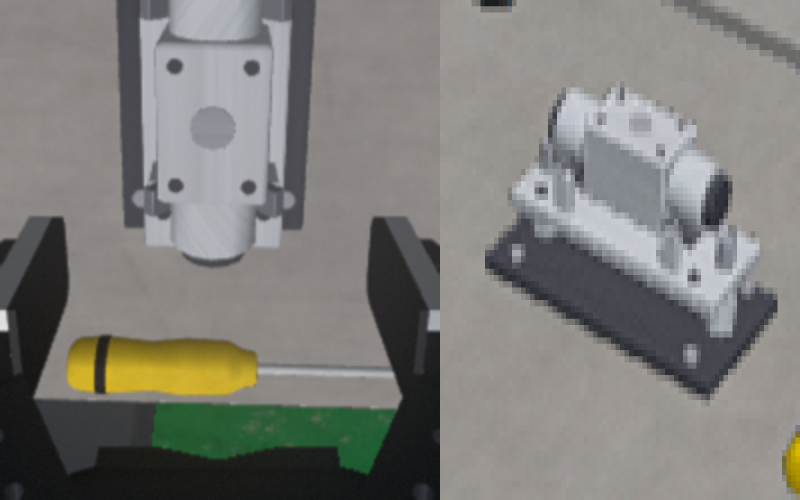

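The valve sits level in both saddles between them (mark at (212,128)), plate down, gripper clear.

```bash
python3 -c "
from bench import robot
print(robot.hand_in())"
```

```text
the job is handed in; nothing more can be done
None
```

I put the valve nearest the cradle in the saddles as the loose one, pressed it down until it stopped moving on its stops (about 17 N of push), let go and handed in; I rocked only that valve (its end-to-end moment shifted about 0.07 N m, twice) and never touched the other two, and hand-in gave no verdict.

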